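# Set the potter's wheel to speed five and start it

### The job

Set the potter's wheel running at its fifth speed: with a shut fingertip (no pinching or gripping) push the tab of the rotary speed selector round clockwise, click by click, until it rests in the fifth click position after the bar-shaped off mark, without forcing it. Then press the start button (the small flat-topped one) all the way down and let it come back up. Leave the wide mushroom-shaped stop button alone, and leave the other things on the bench where they are.

Things in the scene. Friction and masses are not known exactly. Their poses are not given: they have to be found in the camera images.
- control_box: Fixed grey speed control box with an aluminium top, 190 x 190 mm, 50 mm high. Origin at the centre of its underside; z up; its x axis is the dial's 12 o'clock direction. It turns about z from run to run.
- selector_axis (a point): Point on the selector's vertical turning axis at the box's top face (50 mm above the table); axes as the control box's. Nine black marks on the face about 80 mm from it, 30 degrees apart: a bar (20 x 7 mm) for off, then, clockwise from above, eight round dots (10 mm). Off lies 120 degrees anticlockwise of the box's x axis, the fifth dot 30 degrees clockwise of it.
- selector (a joint): Selector angle in rad, clockwise from above: 0 at off, a click position every pi/6 (30 degrees), stops at 0 and 8 clicks; the fifth click is 2.618. At 0 its arm points 120 degrees anticlockwise of the box's x axis. Starts at click 0, 1 or 2. A sprung detent draws it into the nearest click when let go; a push of 2 to 5 N on the tab turns it, and past half-way it jumps on by itself.
- tab_top (a point): Centre of the top of the selector's upright black finger tab, 60 mm from the turning axis, 50 mm above the box's top face; tab 16 mm thick (along the push), 26 mm wide (along the arm), its foot 12 mm above the face. It stands on the end of a steel arm (12 mm wide, 14 to 22 mm above the face) from a round black hub (48 mm across, 24 mm high).
- tab_rear: The anticlockwise half (8 mm thick) of the finger tab, the side to push on for clockwise turning. Origin at the centre of its underside, x outward along the arm, z up.
- tab_front: The clockwise half (8 mm thick) of the finger tab, the side to push on for anticlockwise turning. Origin at the centre of its underside, x outward along the arm, z up.
- start_top (a point): Centre of the top of the start button: a black flat-topped round button, 32 mm across, standing about 16 mm above its own fixed grey box (80 x 80 x 45 mm). Its top is about 61 mm above the table.
- start_button (a joint): Travel of the start button downwards in m: 0 up, 0.006 fully down. Spring return; about 1.2 N starts it moving, about 5 N bottoms it.
- stop_top (a point): Centre of the top of the stop button: a black mushroom-shaped button, 52 mm across, on a like box (80 x 80 x 45 mm). Its top is about 75 mm above the table. The two button boxes may stand in either place.
- stop_button (a joint): Travel of the stop button downwards in m: 0 up, 0.006 fully down. To be left alone.
- bowl: Bystander: loose terracotta bowl, 100 mm across, 50 mm high, left of the control box. Origin at the centre of its underside.
- rib: Bystander: loose flat wooden rib, 50 x 100 x 8 mm, between the robot and the control box. Origin at the centre of its underside.
- stamp: Bystander: loose turned wooden stamp, 28 mm across, 50 mm high, right of the start button's box. Origin at the centre of its underside.
- glaze_jar: Bystander: loose closed jar, 66 mm across, 90 mm high, right of the button boxes. Origin at the centre of its underside.
- mug: Bystander: loose white mug, 76 mm across, 85 mm high, near the robot on the right. Origin at the centre of its underside.
- brush: Bystander: loose brush lying crosswise beyond the control box. Origin at its underside.
- test_tile: Bystander: loose terracotta disc, 60 mm across, 12 mm high, beyond the control box on the left. Origin at the centre of its underside.

How it is judged:
By the outcome, as a careful person would: the job done as asked, in the order asked, and still so for the second after the job is handed in, with the robot touching nothing.
It also fails if it takes over 58 s, if anything falls off the work surface, if the arm or the gripper's body presses on something with over 40 N, if the wrist force passes 120 N, or if a joint passes its speed limit or range.

### The arm

A 6-joint arm with a two-finger parallel gripper is mounted at the origin on the work surface. World frame = base frame: x ahead of the robot, y to its left, z up, the work surface at z = 0. Lengths are in mm, angles in degrees, forces in N, time in s.
With the tool pointing down it reaches from about 425 to 1125 mm from the base axis. Payload 14.9 kg.
Tool frame: the origin (TCP) lies midway between the tips of the shut fingers; the grasp point (between the pads) lies 19 mm behind it; z points along the fingers, y is the direction in which the jaws open and shut (so a half turn about z gives the same grasp; the last joint's range is limited). The gripper opens to 91 mm and grips with 3 to 60 N. Pads are 32 mm wide; open, the fingers measure 118 mm over their backs; the gripper's body (76 mm by 178 mm) begins 60 mm behind the grasp point.
Start: joints at [66.675, 21.709, 99.362, -0, 58.929, -1.908], TCP at [255.617, 651.673, 213.932] pointing down, gripper open.
Joint ranges: [-158.91, 158.91], [-42.39, 125.64], [0.06, 152.35], [-60.88, 240.88], [17.5, 164.5], [-176.32, 176.32]. Speed limits (degrees/s): [108.29, 108.29, 136.94, 180, 180, 180].

### API

Orientations are given as [roll, pitch, yaw] about the fixed x, y, z axes, in that order (R = Rz(yaw) Ry(pitch) Rx(roll)).
In Python, from cell import bot gives the robot as it stands. The module is installed in compiled form; this text tells all that it offers.
- The arm moves only by the tool carry_out, never from a script. Its arguments are lists of equal length, an entry for each row: "twist": the turn, a rotation vector about the tool's x, y, z in rad, a list of three; "travel": the shift along the tool's x, y, z in m, a list of three; "fingers": the gripper command: -1 is shut, 1 is fully open, values between are in proportion. A call has 1 to 12 rows; each row is the pose to reach, as a shift and turn from the pose commanded when the call began, along the tool's axes at that moment; what a row does not reach only later rows make up. A row lasts 1/8 s, in which the tool goes at most 62.5 mm and 10.7 degrees, less where a joint would pass 70% of its speed; a pose out of reach is approached as far as the arm can. A call with a gripper value outside its range is refused whole. The fingers move at their own pace and stop on an object; "grip_force" is the grip in N (left out, the last holds). Time passes only in rows, so rows that repeat a pose let the fingers close. It gives the time, the measured TCP pose, the force and the opening at its end, in the units of the state.
- bot.read_state(): the state, without advancing time (a new reading comes with each control period).
- bot.camera(name): name is "side" or "top" or "wrist"; returns (picture, depth): 384x512x3 uint8, blue, green, red; 384x512 float32, mm along the optical axis (not along the pixel's ray), 0 where there is no reading.
- bot.camera_info(name): a dict with "intrinsics" (3x3 intrinsics, pixels), "camera_from_world" (4x4, takes a point from world to camera coordinates); the wrist camera has in their place "tool_from_camera" (4x4, takes a point from camera to tool coordinates, whose origin is the TCP and whose axes are the flange's). Camera axes: x right, y up, looking along -z (the intrinsics and any distortion apply to the point x, -y, -z); pixel columns grow to the right and rows downward; lengths in mm; the calibration is good to about 2 mm. A picture is of the moment at which its call begins: read the wrist's pose just before it. camera_info takes no time and is no camera call.
- bot.sign_off(): hands the job in, once; it reports no verdict.
Trained networks look in the newest picture that a camera, given by its name, has taken for a name from the list of things; names that differ only in an ending like _2 or _b are one class to them, and where a whole thing is asked for, a point or a joint stands for the part that bears it (a point fixed in the world has none). Each returns a list of dicts, best first, with "confidence" (0 to 1); they miss things now and then, are a little off and sometimes report something else, mostly with a low value. They report only what shows in the picture. A call takes as long as a camera call.
- bot.recognise(camera, label): "extent" ([left, top, width, height] in pixels, round what is visible of it).
- bot.regions_of(camera, label): "region" (384x512 bool, what is visible of it) and "extent" ([left, top, width, height] in pixels, round what is visible of it).
The state is a dict: "t": time; "qpos": joint angles; "joint_velocities": joint speeds; "effort": joint torques, N m; "ee_pos": TCP position; "ee_rot": TCP orientation; "force": force on the tool from outside, world axes, zero at the start; "torque": the same for the moment, N m; "opening": finger opening in mm.
Only numpy, scipy, OpenCV 4.12 (cv2) and the standard library are available. Lean on these libraries where they do the work, as an engineer would, in place of code of your own. Each camera call takes 0.05 s, during which the arm holds its last target.

## Working session

There is one attempt and no reset: what is moved stays moved. The work goes in short steps, Python scripts to look and compute and a tool call to move; the robot and the scene stay as the last step left them, time stands still between calls to the robot, and variables do not carry over. Pictures are saved under pics/ and viewed, and the job is handed in when it is done.

Besides the shell and the picture viewer there is one more tool, called after "Emit:" as name(argument=value, ...) on one line, values as JSON. carry_out: Moves the arm, as the interface text tells. Its arguments: {"type":"object","properties":{"twist":{"type":"array"},"travel":{"type":"array"},"fingers":{"type":"array"},"grip_force":{"type":"number"}},"required":["twist","travel","fingers"]}

```bash
mkdir -p pics; ls
python3 - <<'E'
from cell import bot
import cv2,numpy as np
s=bot.read_state();print(s)
for c in ("top","side"):
    p,d=bot.camera(c);cv2.imwrite(f"pics/{c}0.png",p);np.save(f"pics/{c}0.npy",d);i=bot.camera_info(c);print(c,i)
print(bot.camera_info("wrist"))
E
```

```text
pics
{'t': 0.0, 'qpos': array([ 6.66744493e+01,  2.17390120e+01,  9.93964293e+01, -9.02057712e-04,
        5.89281229e+01, -1.90658780e+00]), 'joint_velocities': array([-0.10560194, -0.12594828,  0.01968771,  0.05026378, -0.0407288 ,
       -0.05152841]), 'effort': array([-5.16812379e-04, -7.63690639e+01, -4.34398592e+01,  6.49931724e-02,
        4.23468626e-02, -1.11387096e-04]), 'ee_pos': array([255.46217199, 651.28505322, 213.27509902]), 'ee_rot': array([-1.79936445e+02, -1.34309864e-03,  1.58581502e+02]), 'force': array([-0.72007516, -0.20476583, -0.68119608]), 'torque': array([ 0.01083625, -0.05170014,  0.05657451]), 'opening': 91.32386638281284}
top {'intrinsics': array([[442.78894146,   0.        , 262.2907664 ],
       [  0.        , 442.78894146, 186.45855306],
       [  0.        ,   0.        ,   1.        ]]), 'camera_from_world': array([[-1.07988285e-02, -9.99852341e-01,  1.33672159e-02,
        -5.20282139e+01],
       [ 9.83936985e-01, -8.24286534e-03,  1.78325727e-01,
        -5.62060111e+02],
       [-1.78189212e-01,  1.50782071e-02,  9.83880711e-01,
        -1.22775
[... 466 characters left out ...]
    [-2.43125296e-01, -7.55839237e-01,  6.07945012e-01,
        -9.60529766e+02],
       [ 0.00000000e+00,  0.00000000e+00,  0.00000000e+00,
         1.00000000e+00]])}
{'intrinsics': array([[306.86392716,   0.        , 254.71612311],
       [  0.        , 306.86392716, 191.7323608 ],
       [  0.        ,   0.        ,   1.        ]]), 'tool_from_camera': array([[-6.70819103e-04,  9.62352971e-01,  2.71801967e-01,
         7.65410265e+01],
       [ 9.99999522e-01,  4.52371937e-04,  8.66356149e-04,
        -5.32932149e-01],
       [ 7.10784831e-04,  2.71802419e-01, -9.62352815e-01,
        -1.69960283e+02],
       [ 0.00000000e+00,  0.00000000e+00,  0.00000000e+00,
         1.00000000e+00]])}
```

View pics/top0.png

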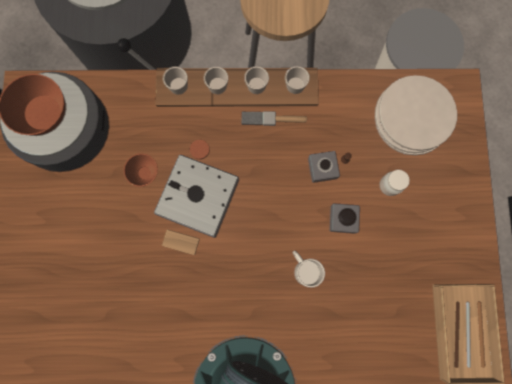

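View pics/side0.png

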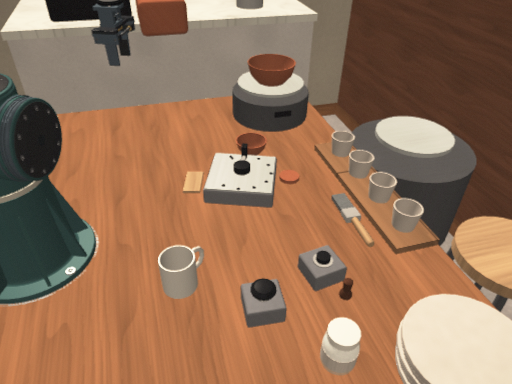

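The top view shows the control box centred near (197,195), with the tab near (173,185), the start button at (325,165) and the mushroom stop at (347,217). I'll zoom in and measure.

```bash
cat > h.py <<'E'
from cell import bot
import cv2,numpy as np
def w2p(c,P):
    i=bot.camera_info(c);K=i["intrinsics"];T=i["camera_from_world"]
    P=np.atleast_2d(P);q=P@T[:3,:3].T+T[:3,3];q=q*[1,-1,-1]
    u=q@K.T;return u[:,:2]/u[:,2:]
def p2w(c,uv,z):
    "pixel on plane z"
    i=bot.camera_info(c);K=i["intrinsics"];T=i["camera_from_world"]
    uv=np.atleast_2d(uv);r=np.c_[uv,np.ones(len(uv))]@np.linalg.inv(K).T*[1,-1,-1]
    R=T[:3,:3];o=-R.T@T[:3,3];d=r@R
    return o+d*((z-o[2])/d[:,2])[:,None]
def p2wd(c,uv,depth):
    i=bot.camera_info(c);K=i["intrinsics"];T=i["camera_from_world"]
    uv=np.atleast_2d(uv);r=np.c_[uv,np.ones(len(uv))]@np.linalg.inv(K).T*[1,-1,-1]
    return (r*np.asarray(depth).reshape(-1,1)-T[:3,3])@T[:3,:3]
E
python3 - <<'E'
from h import *
for c in ("top","side"):
    bot.camera(c)
    for l in ("control_box","tab_top","tab_rear","tab_front","start_top","stop_top","selector_axis","selector"):
        for r in bot.regions_of(c,l)[:2]:
            m=r["region"];ys,xs=np.nonzero(m)
            print(c,l,round(r["confidence"],2),r["extent"],xs.mean().round(1),ys.mean().round(1),m.sum())
p=cv2.imread("pics/top0.png")
cv2.imwrite("pics/topz.png",cv2.resize(p[145:245,140:260],None,fx=6,fy=6,interpolation=cv2.INTER_CUBIC))
p=cv2.imread("pics/side0.png")
cv2.imwrite("pics/sidez.png",cv2.resize(p[135:215,190:300],None,fx=7,fy=7,interpolation=cv2.INTER_CUBIC))
E
```

```text
top control_box 0.69 [154.9, 155.3, 82.6, 83.5] 197.0 195.4 4327
top tab_top 0.88 [169.3, 183.5, 38.2, 18.5] 189.7 191.0 354
top start_top 0.55 [323.3, 159.6, 8.6, 9.9] 324.7 163.7 92
top stop_top 0.81 [340.1, 206.3, 18.2, 17.6] 347.4 216.8 262
top stop_top 0.4 [169.1, 181.3, 34.6, 20.3] 189.9 191.2 304
top selector_axis 0.79 [152.7, 155.5, 87.3, 81.9] 197.1 195.5 4354
top selector 0.59 [169.4, 180.0, 33.9, 23.3] 189.5 191.0 300
side control_box 0.63 [201.3, 142.4, 72.9, 68.9] 240.5 179.8 3483
side control_box 0.25 [250.5, 281.7, 23.3, 16.5] 262.8 289.7 455
side tab_top 0.5 [231.9, 143.2, 14.6, 27.6] 241.2 163.0 280
side tab_rear 0.71 [240.4, 135.2, 27.4, 20.6] 251.8 142.7 483
side start_top 0.67 [316.9, 253.4, 13.6, 13.9] 322.7 257.5 167
side start_top 0.26 [182.6, 173.5, 17.8, 16.9] 192.7 182.2 345
side stop_top 0.57 [248.2, 279.0, 28.0, 18.9] 262.6 289.6 464
side selector_axis 0.96 [200.1, 141.3, 77.0, 64.4] 240.4 179.6 3584
side selector 0.57 [229.9, 143.8, 19.1, 32.2] 242.0 161.9 319
```

View pics/topz.png

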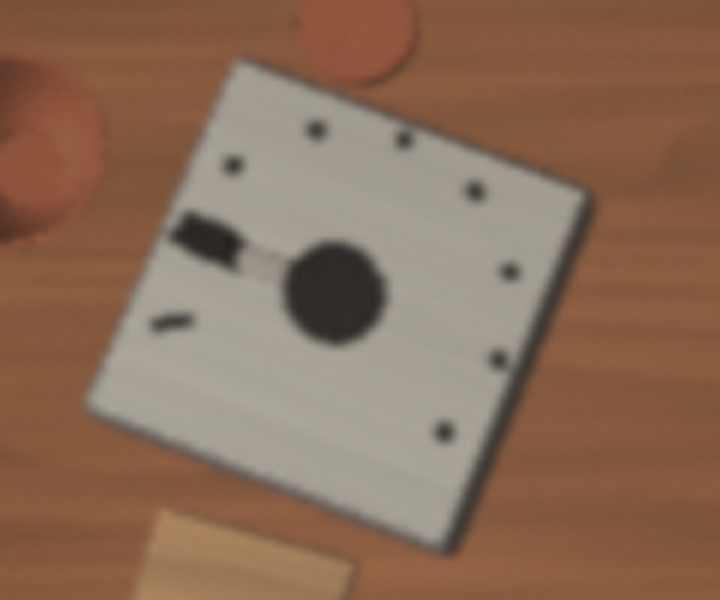

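View pics/sidez.png

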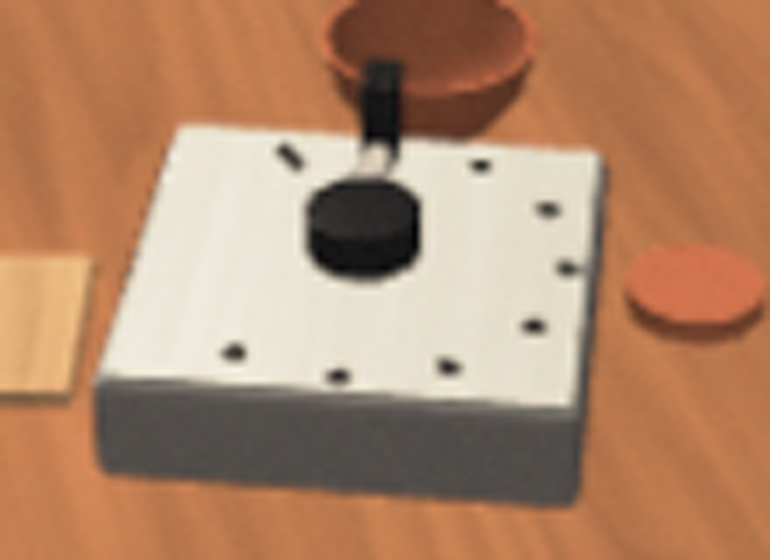

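Run:
```python
from h import *
from scipy.optimize import least_squares
Z=lambda a,f,o:(np.array(a)+.5)/f-.5+np.array(o)
dots=Z([(234,165),(316,130),(404,140),(476,191),(510,272),(499,360),(444,432)],6,(140,145))
n=np.arange(2,9)
def fit(W,n):
    f=lambda p:(p[:2]+80*np.c_[np.cos(p[2]+np.radians(120-30*n)),np.sin(p[2]+np.radians(120-30*n))]-W[:,:2]).ravel()
    return least_squares(f,[*W[:,:2].mean(0),0]),f
W=p2w("top",dots,50)
r,f=fit(W,n);print("top axis",r.x[:2],np.degrees(r.x[2]),f(r.x).round(1))
sd=Z([(481,166),(547,209),(567,268),(533,326),(448,368),(338,376),(234,353)],7,(190,135))
W=p2w("side",sd,50)
r2,f=fit(W,n);print("side axis",r2.x[:2],np.degrees(r2.x[2]),f(r2.x).round(1))
# box corners top
cr=Z([(240,60),(592,190),(450,550),(90,405)],6,(140,145))
print(p2w("top",cr,50).round(1), p2w("top",cr,50).mean(0))
for z,uv,nm in((61,(324.7,163.7),'start'),(75,(347.4,216.8),'stop'),):print(nm,p2w("top",uv,z))
print('start side',p2w("side",(322.7,257.5),61),'stop side',p2w("side",(262.6,289.6),75))
print('tab',p2w("top",Z([(195,225)],6,(140,145)),100), p2w("side",Z([(384,66)],7,(190,135)),100))
p=cv2.imread("pics/top0.png")
cv2.imwrite("pics/topb.png",cv2.resize(p[140:240,295:415],None,fx=6,fy=6,interpolation=cv2.INTER_CUBIC))
p=cv2.imread("pics/side0.png")
cv2.imwrite("pics/sideb.png",cv2.resize(p[235:335,235:365],None,fx=6,fy=6,interpolation=cv2.INTER_CUBIC))
```

```text
top axis [541.81961517 132.3025964 ] -21.826000508831967 [-1.4 -3.1 -2.1 -1.9 -1.7 -0.4 -1.1  1.5  0.7  1.8  2.2  1.6  3.3  0.5]
side axis [541.49080018 133.79833627] -21.64124127596203 [-1.5 -2.6 -2.1 -2.1 -1.6 -0.3 -1.   0.9  0.9  2.2  1.8  1.   3.5  0.9]
[[658.3 183.1  50. ]
 [592.4  12.   50. ]
 [419.7  79.   50. ]
 [490.  250.4  50. ]] [540.11139297 131.11701384  50.        ]
start [[ 625.18669541 -238.79590318   61.        ]]
stop [[ 468.68297757 -294.84237315   75.        ]]
start side [[ 621.20207074 -245.10459081   61.        ]] stop side [[ 466.25022514 -303.84272229   75.        ]]
tab [[567.05836154 193.28541589 100.        ]] [[565.51595986 194.82747031 100.        ]]
```

View pics/topb.png

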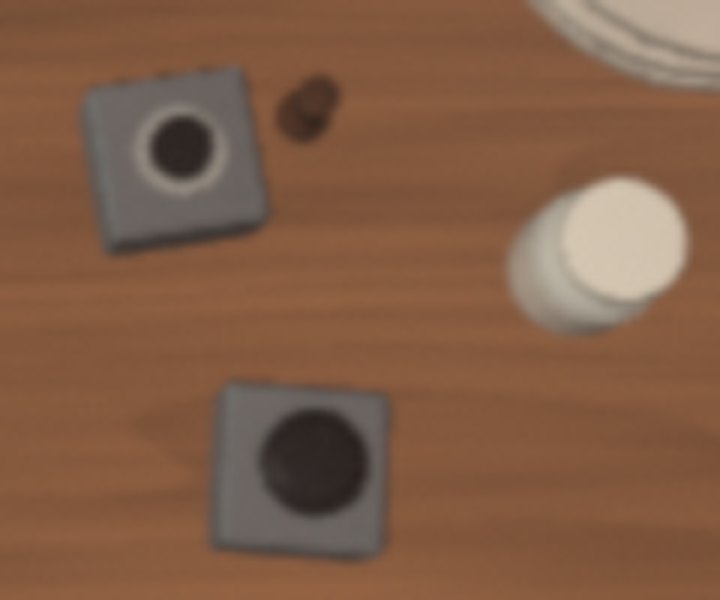

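View pics/sideb.png

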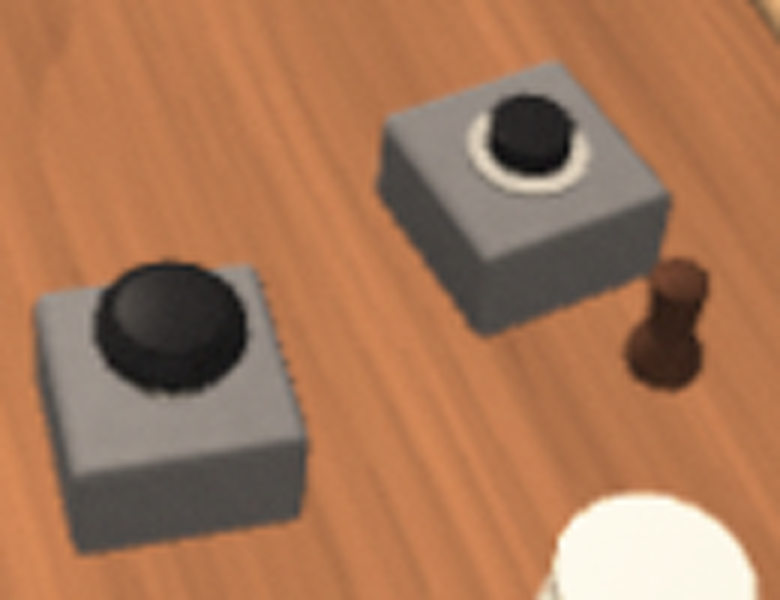

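Both cameras agree: axis about (541.6, 133), box yaw about -21.7°, and the tab at click 1 (dot 1 is hidden). That leaves four clicks to go. I'll move above the anticlockwise side of the tab with the fingers shutting.

Emit:
carry_out(twist=[[0,0,0],[0,0,0],[0,0,0],[0,0,0],[0,0,0],[0,0,0],[0,0,0],[0,0,0],[0,0,0],[0,0,0],[0,0,0],[0,0,0]], travel=[[-0.02,-0.015,0],[-0.06,-0.046,0],[-0.105,-0.08,0],[-0.15,-0.115,0],[-0.195,-0.15,0],[-0.24,-0.185,0],[-0.285,-0.22,0],[-0.33,-0.255,0],[-0.37,-0.285,0],[-0.395,-0.305,0],[-0.412,-0.318,0],[-0.412,-0.318,0]], fingers=[-1,-1,-1,-1,-1,-1,-1,-1,-1,-1,-1,-1], grip_force=15)

```text
t: 2.5
ee_pos: [523.2, 203.4, 213.9]
ee_rot: [-180.0, 0.0, 158.5]
force: [0.9, 0.2, -0.1]
opening: 0.3
```

Run:
```python
from h import *
s=bot.read_state();print(s['t'],s['ee_pos'],s['ee_rot'],s['force'],s['opening'])
p,d=bot.camera("wrist");cv2.imwrite("pics/w1.png",p)
p,d=bot.camera("top");cv2.imwrite("pics/t1.png",cv2.resize(p[135:255,120:270],None,fx=5,fy=5,interpolation=cv2.INTER_CUBIC))
```

```text
2.5 [523.23483264 203.42812362 213.92350984] [-1.79995716e+02  3.37394133e-03  1.58454171e+02] [ 0.93584405  0.17272275 -0.12577473] 0.2552352661366945
```

View pics/w1.png

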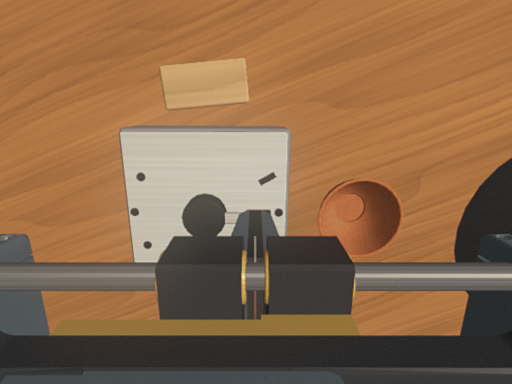

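View pics/t1.png

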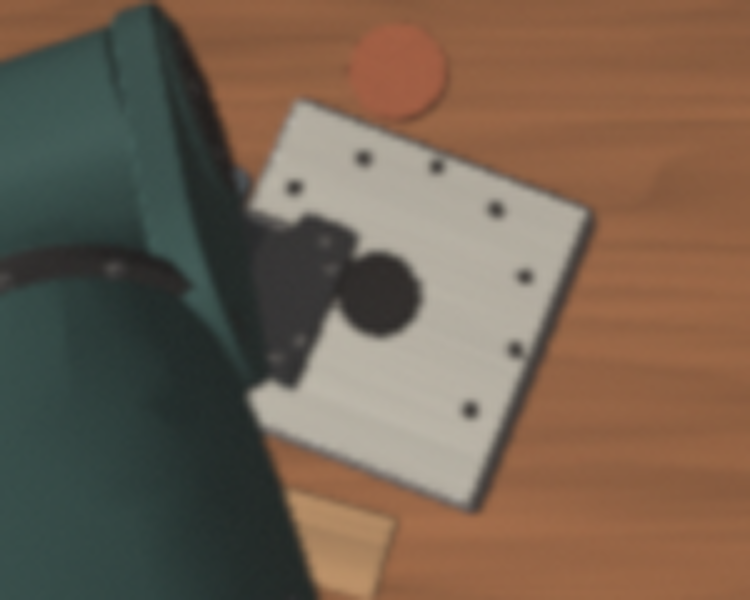

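The wrist view shows the fingertip at (255,215) behind the arm and tab, the hub at (204,215) and the off bar at (267,178). About 19 mm of clearance lies behind the tab, so I can descend to z = 82.

Emit:
carry_out(twist=[[0,0,0],[0,0,0],[0,0,0],[0,0,0],[0,0,0],[0,0,0]], travel=[[0,0,0.02],[0,0,0.055],[0,0,0.09],[0,0,0.117],[0,0,0.131],[0,0,0.131]], fingers=[-1,-1,-1,-1,-1,-1])

```text
t: 3.35
ee_pos: [522.2, 205.2, 81.9]
ee_rot: [-179.9, -0.1, 158.6]
force: [0.4, 0.0, -0.4]
opening: 0.5
```

Run:
```python
from h import *
p,d=bot.camera("side");cv2.imwrite("pics/s2.png",cv2.resize(p[100:220,180:320],None,fx=5,fy=5,interpolation=cv2.INTER_CUBIC))
s=bot.read_state();print(s['t'],s['ee_pos'],s['force'])
c=np.array([-.024,-.060])
for st in (3,):
  for k in range(1,13):
    a=np.radians(st*k);R=np.array([[np.cos(a),-np.sin(a)],[np.sin(a),np.cos(a)]])
    print(round(a,3),(c-R@c).round(4))
```

```text
3.4 [522.88313297 205.41486191  82.85618814] [ 0.46648995 -0.25601036  1.05897534]
0.052 [-0.0032  0.0012]
0.105 [-0.0064  0.0022]
0.157 [-0.0097  0.003 ]
0.209 [-0.013   0.0037]
0.262 [-0.0163  0.0042]
0.314 [-0.0197  0.0045]
0.367 [-0.0231  0.0046]
0.419 [-0.0265  0.0046]
0.471 [-0.0299  0.0044]
0.524 [-0.0332  0.004 ]
0.576 [-0.0366  0.0034]
0.628 [-0.0399  0.0026]
```

View pics/s2.png

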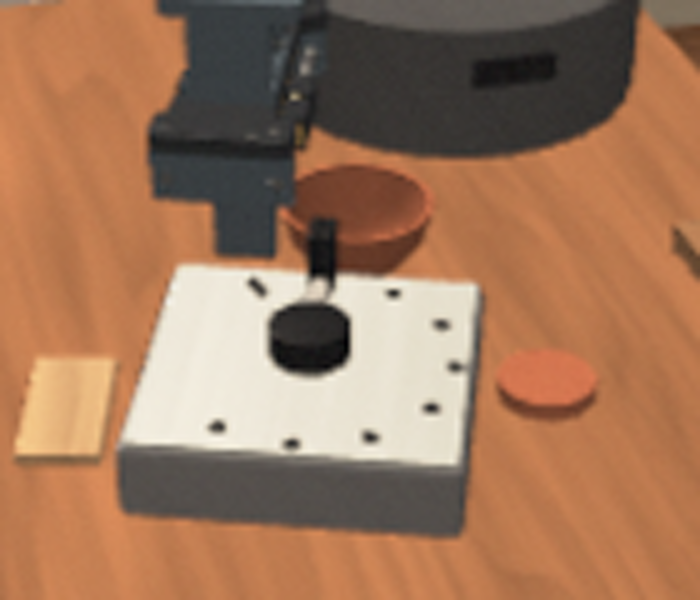

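The fingertip stands left of the tab at the right height. I'll close the gap.

Emit:
carry_out(twist=[[0,0,0],[0,0,0],[0,0,0],[0,0,0],[0,0,0]], travel=[[-0.005,0,0],[-0.01,0,0],[-0.015,0,0],[-0.019,0,0],[-0.019,0,0]], fingers=[-1,-1,-1,-1,-1])

```text
t: 4.03
ee_pos: [540.8, 198.3, 83.0]
ee_rot: [180.0, -0.0, 158.6]
force: [-3.0, 2.6, 2.0]
opening: 0.4
```

Contact at about 3 N, exactly where predicted. I'll push round in 3° steps.

Emit:
carry_out(twist=[[0,0,0.052],[0,0,0.105],[0,0,0.157],[0,0,0.209],[0,0,0.262],[0,0,0.314],[0,0,0.367],[0,0,0.419],[0,0,0.471],[0,0,0.471]], travel=[[-0.0032,0.0012,0],[-0.0064,0.0022,0],[-0.0097,0.003,0],[-0.013,0.0037,0],[-0.0163,0.0042,0],[-0.0197,0.0045,0],[-0.0231,0.0046,0],[-0.0265,0.0046,0],[-0.0299,0.0044,0],[-0.0299,0.0044,0]], fingers=[-1,-1,-1,-1,-1,-1,-1,-1,-1,-1])

```text
t: 5.28
ee_pos: [570.3, 191.3, 82.9]
ee_rot: [-180.0, -0.0, 131.6]
force: [-0.7, 1.0, 0.3]
opening: 1.0
```

Run:
```python
from h import *
p,d=bot.camera("side");cv2.imwrite("pics/s3.png",cv2.resize(p[100:220,180:320],None,fx=5,fy=5,interpolation=cv2.INTER_CUBIC))
s=bot.read_state();print(s['t'],s['ee_pos'],s['ee_rot'],s['force'])
```

```text
5.325 [570.20684335 191.34878657  82.92007999] [-1.79996656e+02 -2.03527810e-03  1.31654411e+02] [-0.05297415  0.38219803  0.11373493]
```

View pics/s3.png

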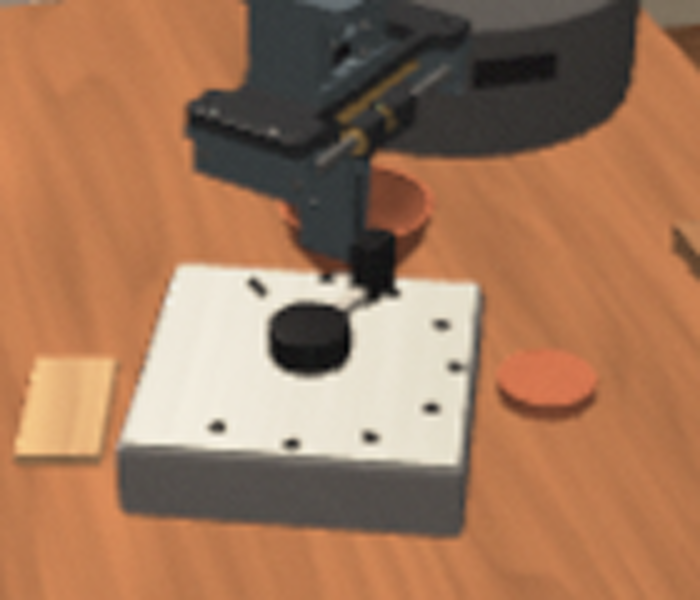

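The tab is at click 2 (dot 1 is now uncovered) with the force near zero. I'll push on to the next click.

Emit:
carry_out(twist=[[0,0,0.052],[0,0,0.105],[0,0,0.157],[0,0,0.209],[0,0,0.262],[0,0,0.314],[0,0,0.367],[0,0,0.419],[0,0,0.471],[0,0,0.524],[0,0,0.524]], travel=[[-0.0032,0.0012,0],[-0.0064,0.0022,0],[-0.0097,0.003,0],[-0.013,0.0037,0],[-0.0163,0.0042,0],[-0.0197,0.0045,0],[-0.0231,0.0046,0],[-0.0265,0.0046,0],[-0.0299,0.0044,0],[-0.0332,0.004,0],[-0.0332,0.004,0]], fingers=[-1,-1,-1,-1,-1,-1,-1,-1,-1,-1,-1])

```text
t: 6.7
ee_pos: [595.2, 169.3, 83.0]
ee_rot: [180.0, -0.0, 101.6]
force: [-0.2, 1.4, 1.3]
opening: 0.5
```

Run:
```python
from h import *
p,d=bot.camera("side");cv2.imwrite("pics/s4.png",cv2.resize(p[100:220,180:320],None,fx=5,fy=5,interpolation=cv2.INTER_CUBIC))
s=bot.read_state();print(s['t'],s['ee_pos'],s['ee_rot'],s['force'])
y=np.radians(s['ee_rot'][2]);v=s['ee_pos'][:2]-[541.6,133]
print(v@[np.cos(y),np.sin(y)],v@[np.sin(y),-np.cos(y)])
```

```text
6.75 [595.17655993 169.33635307  82.96257182] [ 1.79995503e+02 -3.75803309e-03  1.01677423e+02] [-0.45823435  1.26411747 -0.20608219]
24.740314325993044 59.82219633890283
```

View pics/s4.png

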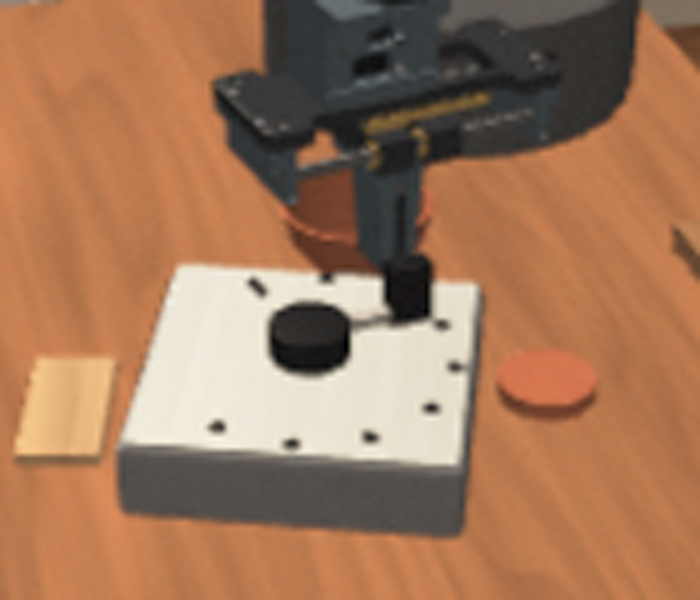

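Click 3 as computed. On to click 4.

Emit:
carry_out(twist=[[0,0,0.052],[0,0,0.105],[0,0,0.157],[0,0,0.209],[0,0,0.262],[0,0,0.314],[0,0,0.367],[0,0,0.419],[0,0,0.471],[0,0,0.524],[0,0,0.524]], travel=[[-0.0032,0.0012,0],[-0.0064,0.0022,0],[-0.0097,0.003,0],[-0.013,0.0037,0],[-0.0163,0.0042,0],[-0.0197,0.0045,0],[-0.0231,0.0046,0],[-0.0265,0.0046,0],[-0.0299,0.0044,0],[-0.0332,0.004,0],[-0.0332,0.004,0]], fingers=[-1,-1,-1,-1,-1,-1,-1,-1,-1,-1,-1])

```text
t: 8.12
ee_pos: [605.8, 137.6, 83.0]
ee_rot: [180.0, -0.0, 71.6]
force: [0.3, 1.8, -1.0]
opening: 0.3
```

Run:
```python
from h import *
p,d=bot.camera("side");cv2.imwrite("pics/s5.png",cv2.resize(p[100:220,180:320],None,fx=5,fy=5,interpolation=cv2.INTER_CUBIC))
s=bot.read_state();print(s['t'],s['ee_pos'],s['ee_rot'],s['force'])
y=np.radians(s['ee_rot'][2]);v=s['ee_pos'][:2]-[541.6,133]
print(v@[np.cos(y),np.sin(y)],v@[np.sin(y),-np.cos(y)])
```

```text
8.175 [605.79240632 137.68041196  82.98053672] [ 1.79992500e+02 -6.67679615e-03  7.16766293e+01] [-0.18551571  1.66199712  0.0588092 ]
24.623891703642354 59.46625297294003
```

View pics/s5.png

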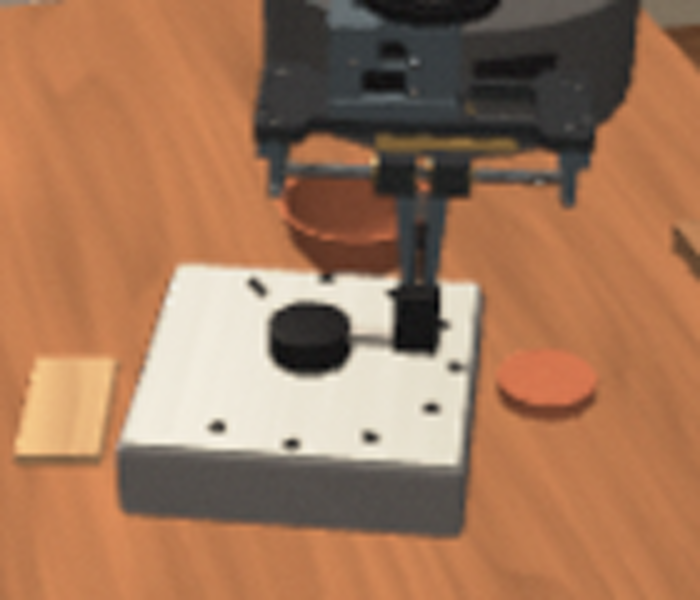

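Click 4. Now the last click, then a look before backing away.

Emit:
carry_out(twist=[[0,0,0.052],[0,0,0.105],[0,0,0.157],[0,0,0.209],[0,0,0.262],[0,0,0.314],[0,0,0.367],[0,0,0.419],[0,0,0.471],[0,0,0.524],[0,0,0.524]], travel=[[-0.0032,0.0012,0],[-0.0064,0.0022,0],[-0.0097,0.003,0],[-0.013,0.0037,0],[-0.0163,0.0042,0],[-0.0197,0.0045,0],[-0.0231,0.0046,0],[-0.0265,0.0046,0],[-0.0299,0.0044,0],[-0.0332,0.004,0],[-0.0332,0.004,0]], fingers=[-1,-1,-1,-1,-1,-1,-1,-1,-1,-1,-1])

```text
t: 9.55
ee_pos: [599.1, 104.8, 83.0]
ee_rot: [180.0, 0.0, 41.6]
force: [1.3, 1.5, 0.5]
opening: 0.4
```

Run:
```python
from h import *
p,d=bot.camera("side");cv2.imwrite("pics/s6.png",cv2.resize(p[100:220,180:320],None,fx=5,fy=5,interpolation=cv2.INTER_CUBIC))
s=bot.read_state();print(s['t'],s['ee_pos'],s['ee_rot'],s['force'])
y=np.radians(s['ee_rot'][2]);v=s['ee_pos'][:2]-[541.6,133]
print(v@[np.cos(y),np.sin(y)],v@[np.sin(y),-np.cos(y)])
```

```text
9.6 [599.12286079 104.85844351  82.98175315] [ 1.79991043e+02 -8.71426882e-04  4.16687345e+01] [ 0.42705882  0.68733766 -0.42150471]
24.260489919754683 59.26428388539841
```

View pics/s6.png

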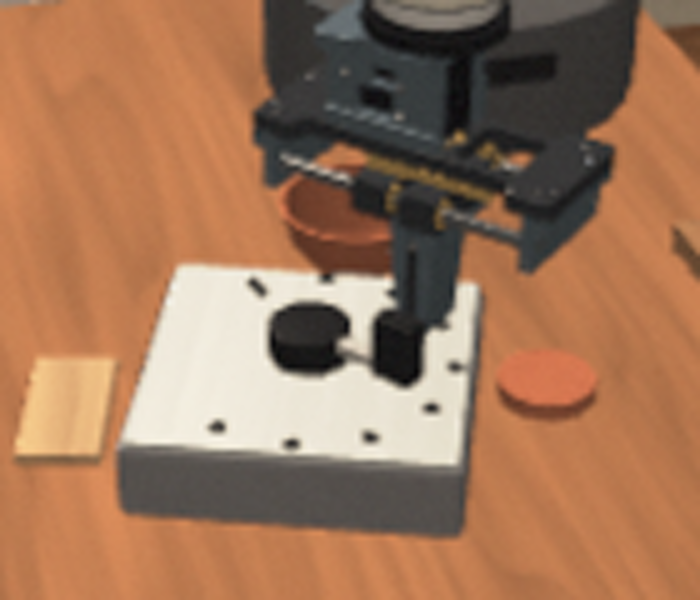

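The tab points at dot 5. I'll back off 20 mm and lift clear.

Emit:
carry_out(twist=[[0,0,0],[0,0,0],[0,0,0],[0,0,0],[0,0,0],[0,0,0],[0,0,0]], travel=[[0.008,0,0],[0.02,0,0],[0.025,0,0],[0.025,0,-0.03],[0.025,0,-0.07],[0.025,0,-0.1],[0.025,0,-0.1]], fingers=[-1,-1,-1,-1,-1,-1,-1])

```text
t: 10.48
ee_pos: [619.3, 121.8, 185.4]
ee_rot: [179.9, -0.2, 41.6]
force: [-0.5, 0.2, -1.1]
opening: 0.3
```

Run:
```python
from h import *
s=bot.read_state();print(s['t'],s['ee_pos'],s['ee_rot'],s['force'])
p,d=bot.camera("side");cv2.imwrite("pics/s7.png",cv2.resize(p[120:220,190:310],None,fx=6,fy=6,interpolation=cv2.INTER_CUBIC))
Z=lambda a,f,o:(np.array(a)+.5)/f-.5+np.array(o)
for uv,c in((Z((182,147),6,(295,140)),"top"),(Z((532,130),6,(235,235)),"side")):
    P=p2w(c,uv,61);print(c,P)
    v=P[0]-s['ee_pos'];y=np.radians(s['ee_rot'][2]);print(v[0]*np.cos(y)+v[1]*np.sin(y),v[0]*np.sin(y)-v[1]*np.cos(y))
```

```text
10.475 [619.29809755 121.78755101 185.35466665] [179.87788253  -0.1905721   41.55131593] [-0.46553169  0.17300047 -1.07638536]
top [[ 624.04313351 -239.38374709   61.        ]]
-236.01051218463965 273.43419698395155
side [[ 623.87207972 -242.01167555   61.        ]]
-237.88160250372144 275.28738029586236
```

View pics/s7.png

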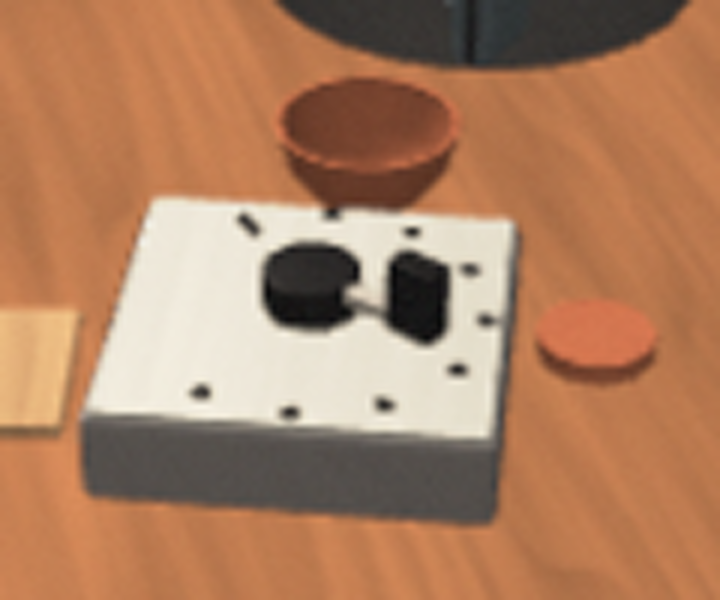

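The tab has settled toward dot 5 at (457,370); I'll check it against a projection once the arm is out of the top view. Now to above the start button.

Emit:
carry_out(twist=[[0,0,0],[0,0,0],[0,0,0],[0,0,0],[0,0,0],[0,0,0],[0,0,0],[0,0,0],[0,0,0],[0,0,0],[0,0,0]], travel=[[-0.015,0.0174,0],[-0.043,0.05,0],[-0.073,0.0845,0],[-0.103,0.119,0],[-0.133,0.154,0],[-0.163,0.1885,0],[-0.193,0.2235,0],[-0.22,0.255,0],[-0.232,0.269,0],[-0.237,0.2745,0],[-0.237,0.2745,0]], fingers=[-1,-1,-1,-1,-1,-1,-1,-1,-1,-1,-1])

```text
t: 11.9
ee_pos: [622.1, -240.9, 182.5]
ee_rot: [-180.0, 0.0, 41.5]
force: [0.1, -0.6, -0.3]
opening: 0.3
```

Run:
```python
from h import *
s=bot.read_state();print(s['t'],s['ee_pos'],s['ee_rot'],s['force'])
def tabpts(n):
    th=np.radians(-21.7+120-30*n);r=np.array([np.cos(th),np.sin(th)]);t=np.array([-r[1],r[0]])
    P=[np.r_[np.array([541.6,133])+(60+a)*r+b*t,z] for z in(62,100) for a,b in((-13,-8),(13,-8),(13,8),(-13,8))]
    return np.array(P)
for c,o,f in(("top",(140,145),6),("side",(190,120),6)):
    p,d=bot.camera(c);q=cv2.resize(p[o[1]:o[1]+100,o[0]:o[0]+120],None,fx=f,fy=f,interpolation=cv2.INTER_CUBIC)
    uv=w2p(c,tabpts(5));uv=((uv-o+.5)*f-.5).round().astype(int)
    for k in(0,4):cv2.polylines(q,[uv[k:k+4].reshape(-1,1,2)],True,(0,255,0) if k else (0,0,255),1)
    cv2.imwrite(f"pics/{c}8.png",q)
    if c=="side":cv2.imwrite("pics/side8b.png",cv2.resize(p[180:340,210:390],None,fx=4,fy=4,interpolation=cv2.INTER_CUBIC))
```

```text
11.9 [ 622.09958922 -240.88702777  182.49151666] [-1.79959622e+02  1.34745989e-02  4.15314644e+01] [ 0.12213717 -0.59356555 -0.28488697]
```

View pics/top8.png

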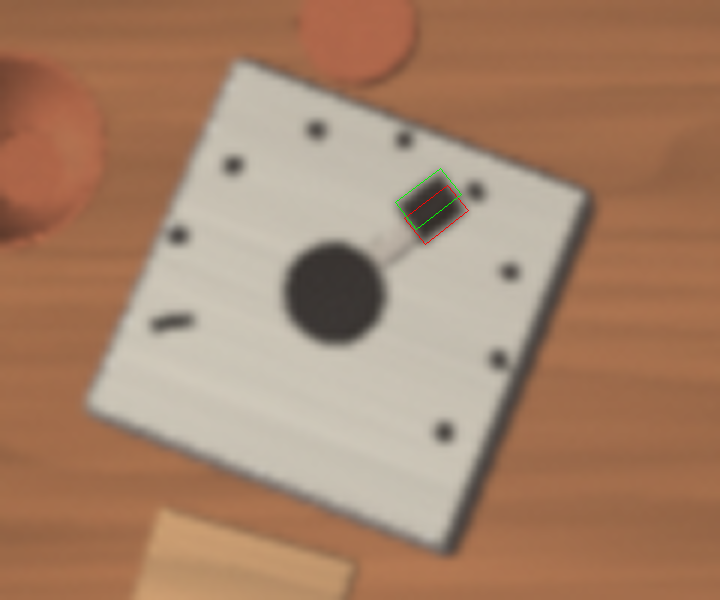

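View pics/side8.png

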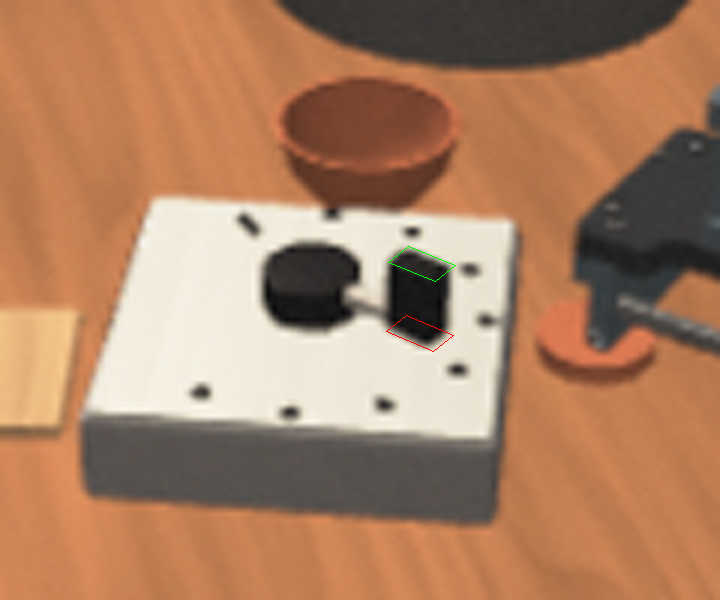

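View pics/side8b.png

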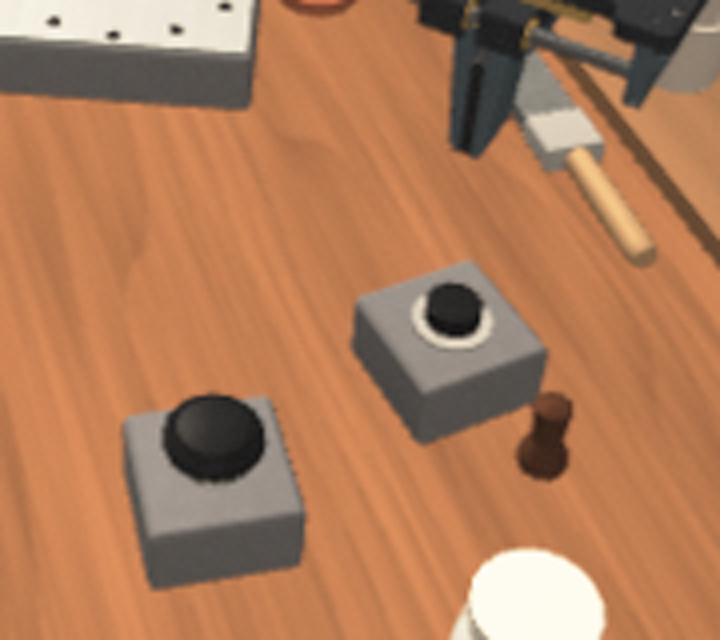

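The top-view projection of a tab at click 5 matches the picture, with all the other marks uncovered. The tip is over the start button within 2 mm, so I'll lower it to just above.

Emit:
carry_out(twist=[[0,0,0],[0,0,0],[0,0,0],[0,0,0],[0,0,0],[0,0,0],[0,0,0]], travel=[[0.001,0.001,0.02],[0.001,0.001,0.05],[0.001,0.001,0.08],[0.001,0.001,0.103],[0.001,0.001,0.114],[0.001,0.001,0.116],[0.001,0.001,0.116]], fingers=[-1,-1,-1,-1,-1,-1,-1])

```text
t: 12.88
ee_pos: [624.3, -241.5, 67.6]
ee_rot: [179.9, -0.0, 41.5]
force: [0.2, 0.1, 1.0]
opening: 0.4
```

Run:
```python
from h import *
s=bot.read_state();print(s['t'],s['ee_pos'],s['force'])
p,d=bot.camera("side");cv2.imwrite("pics/s9.png",cv2.resize(p[200:300,270:390],None,fx=6,fy=6,interpolation=cv2.INTER_CUBIC))
```

```text
12.875 [ 624.28690954 -241.54479706   67.64708828] [0.21354679 0.12715402 1.00109141]
```

View pics/s9.png

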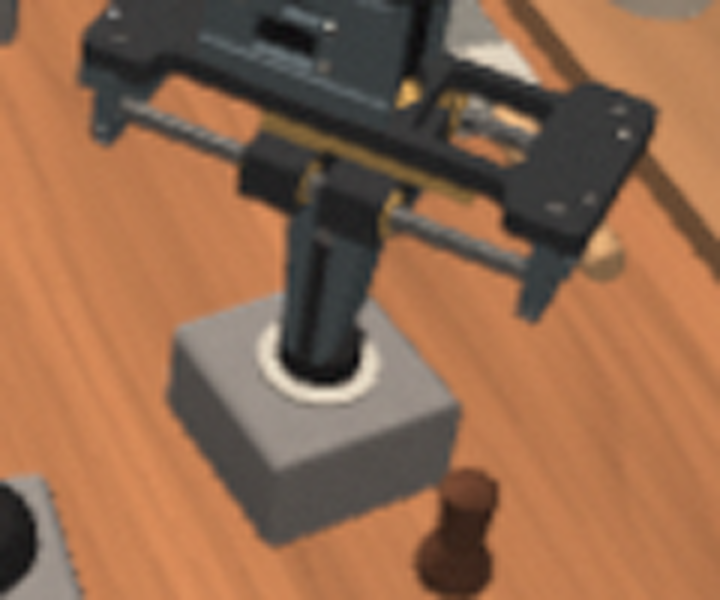

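The fingertips are centred over the button at (320,350), clear of the stamp. I'll press in small steps.

Emit:
carry_out(twist=[[0,0,0],[0,0,0],[0,0,0],[0,0,0],[0,0,0]], travel=[[0,0,0.004],[0,0,0.007],[0,0,0.009],[0,0,0.011],[0,0,0.011]], fingers=[-1,-1,-1,-1,-1])

```text
t: 13.55
ee_pos: [624.0, -241.5, 56.0]
ee_rot: [180.0, -0.0, 41.5]
force: [0.5, -0.6, 4.1]
opening: 0.7
```

Emit:
carry_out(twist=[[0,0,0],[0,0,0],[0,0,0]], travel=[[0,0,0.001],[0,0,0.002],[0,0,0.002]], fingers=[-1,-1,-1])

```text
t: 13.92
ee_pos: [624.1, -241.5, 55.0]
ee_rot: [180.0, -0.0, 41.5]
force: [-4.7, 2.2, 17.8]
opening: 0.1
```

Bottomed: the force rose sharply to 18 N at z = 55. I'll lift straight up and retreat.

Emit:
carry_out(twist=[[0,0,0],[0,0,0],[0,0,0],[0,0,0],[0,0,0],[0,0,0],[0,0,0]], travel=[[0,0,-0.004],[0,0,-0.012],[0,0,-0.03],[0,0,-0.06],[0,0,-0.1],[0,0,-0.13],[0,0,-0.13]], fingers=[-1,-1,-1,-1,-1,-1,-1])

```text
t: 14.8
ee_pos: [624.9, -241.8, 187.4]
ee_rot: [179.8, -0.1, 41.5]
force: [-0.1, -0.3, 0.1]
opening: 0.6
```

Run:
```python
from h import *
s=bot.read_state();print(s['t'],s['ee_pos'],s['force'])
p,d=bot.camera("side");cv2.imwrite("pics/s10.png",cv2.resize(p[120:390,180:390],None,fx=2.8,fy=2.2,interpolation=cv2.INTER_CUBIC))
p,d=bot.camera("top");cv2.imwrite("pics/t10.png",p)
# start button top height from side depth: fit
p0=cv2.imread("pics/side0.png");d0=np.load("pics/side0.npy")
_,d=bot.camera("side")
uv=(np.array((532,130))+.5)/6-.5+[235,235];u,v=uv.round().astype(int)
for D in(d0,d):print(p2wd("side",[(u,v)],np.median(D[v-2:v+3,u-2:u+3])))
```

```text
14.8 [ 624.94356591 -241.84744855  187.37607478] [-0.06145901 -0.32631816  0.07054919]
[[ 624.50265832 -239.7438363    59.3144761 ]]
[[ 624.42722367 -239.8708798    59.46368958]]
```

View pics/s10.png

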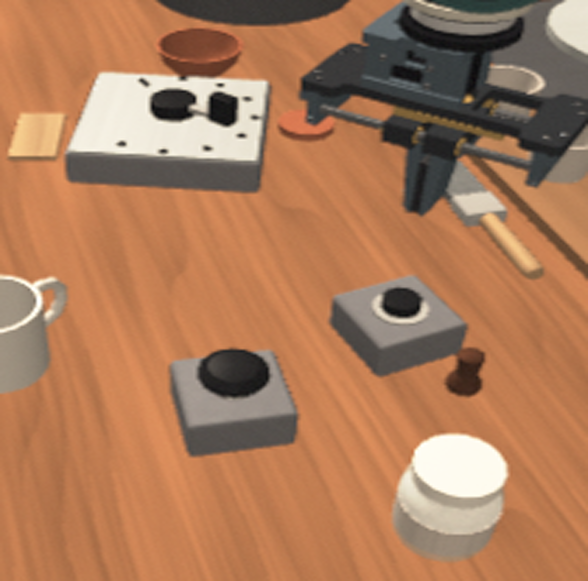

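View pics/t10.png

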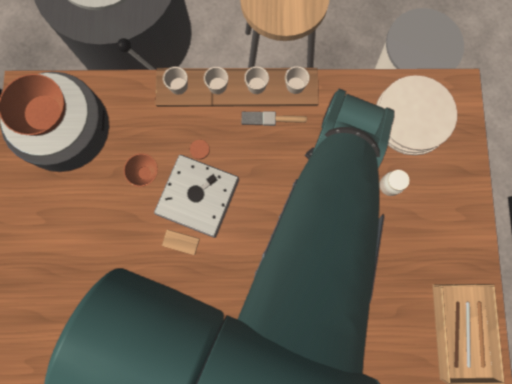

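The button is back at its original height (59.5 vs 59.3 mm by depth), the tab is at dot 5, the bystanders haven't moved and the robot is clear. Handing in.

```bash
python3 -c "
from cell import bot
print(bot.sign_off())"
```

```text
the job is handed in; nothing more can be done
None
```

The wheel's selector is at the fifth click and the start button has been pressed and released. I handed the job in at about 15 s on the robot's clock; the hand-in gives no verdict.

- **Selector:** It started at click 1. I pushed the tab clockwise with the shut fingertip, one click at a time, to click 5. The readings between pushes never went above about 5 N.
- **Start button:** I pressed it until it bottomed. The force rose from 4 N to 18 N at about z = 55 mm, more than the roughly 5 N it needs to bottom but well under the 40 N limit. I then lifted straight off.

**Last checks:**
- **Tab:** With the fingertip away, the tab matched where click 5 should put it in the top view. In the side view the match was a little off, within the calibration error.
- **Start button height:** By depth its top is back up, at 59.5 mm against 59.3 mm before.
- **Stop button and bystanders:** I never approached the stop button. By eye, everything visible in the last pictures is where it was.
- **Robot:** It was clear of everything, with wrist force near zero.

No check failed.

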